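Snap the tap handle onto the stop valve

TASK

Take the chrome tap handle out of the tray, set it upright over the bare spindle of the brass stop valve and press it straight down until it clicks home. Keep pressing after the click so that the red spring collar under it stays squeezed, most of the way down, and finish like that: hand on the handle, still pushing it down, nothing let go. Leave the other things in the tray where they are.

Things in the scene. Friction and masses are not known exactly. Their poses are not given: they have to be found in the camera images.
- tap_handle: Loose chrome tap handle, 105 to 200 g, upright in the tray: a round hub 45 mm in diameter, 40 mm high, blue dot on its flat top, and one lever 12 mm wide, 8 mm thick, centred 34 mm above the underside and reaching 57 mm from the hub's axis. Origin: centre of the hub's underside; z up the hub, x along the lever. Pinch the hub across its y axis.
- handle_bore (a point): Centre of the bore in the handle's underside (same point as the handle's origin): a hole 20 mm wide through a lip 3 mm thick, then a recess 30 mm wide up to 33 mm above the underside.
- spindle_tip (a point): Top of the bare upright spindle of the valve, 106 mm above the floor. The spindle is 17 mm in diameter, its top 7 mm tapering to 10 mm. Four spring-loaded balls stand out of it to 25 mm across, centred 18 mm below the tip. z is up. The handle goes on at any turn about it.
- valve: Brass stop valve fixed beyond the tray, base 68 mm wide; origin under the spindle, x along its side outlet (48 mm). Handle's underside 12 mm below the spindle tip: its lip meets the balls: pushing on takes about 10 N, which falls off and turns to a pull (the click) near 20 mm; at 25.5 mm it meets the red collar; let go it would rest near 26.5 mm; collar at its stop: 30.5 mm.
- spring_collar (a joint): How far the red collar round the spindle (40 mm in diameter) is pushed down, in m: 0 free, about 0.0015 with the handle clicked on and let go, 0.005 at its stop. Spring of 2 N per mm, about 10 N at the stop.
- tray: Long white plastic tray, 150 mm by 820 mm (its y axis), walls 22 mm high and 4 mm thick, floor 4 mm thick. Fixed. Origin: centre of the underside.
- bleach_bottle: Yellow bleach bottle with a blue cap, 84 mm in diameter, 202 mm high, near one end of the tray. Origin: centre of the underside. Leave alone.
- sink_plug: Black sink plug, 52 mm in diameter, 38 mm high with its wire loop, in the tray. Origin: centre of the underside. Leave alone.
- spring_clamp: Steel spring clamp with orange tips lying in the tray, 125 mm (x) by 60 mm (y) by 20 mm. Origin: centre of the underside. Leave alone.
- green_bowl: Green bowl, 110 mm across the rim, 48 mm high, in the tray. Origin: centre of the underside. Leave alone.
- glass_bottle: Green glass bottle with a twist cap, 60 mm in diameter, 180 mm high, near the other end of the tray. Origin: centre of the underside. Leave alone.
Not all that is in view belongs to the job. Leave any green or pink look-alike of the tap_handle alone. Of the things that look like the valve, take the one that is farthest to the robot's left at the start.

How it is judged (in metres and radians):
On the way, in this order (a step that is already met when the one before it is completed fails the run):
1. the tap handle is lifted clear of the tray (height (world z) of tap_handle above 0.05 m), for 0.1 s.
2. the tap handle is clicked onto the spindle, upright (horizontal distance between tap_handle and spindle_tip below 0.004 m and angle between tap_handle's own z axis and vertical below 0.1 rad and z of tap_handle in the frame of spindle_tip below -0.025 m), for 0.2 s.
At the end, for the whole second after the job is handed in: The handle is clicked on: axis within 4 mm of the spindle's, upright within 0.1 rad, underside at least 25 mm below the spindle tip, at rest; the gripper is still on it (over 2 N) and pushes it down so that the collar stays squeezed by more than 3 mm of its 5 mm (all of step 2 and value of joint spring_collar above 0.003 m and linear speed of tap_handle below 0.02 m/s and contact force between the fingers and tap_handle above 2 N); the arm keeps its last pose, push and grip.
It fails at once if the bleach bottle is shoved (over 40 mm) or knocked over (distance of bleach_bottle from where it was at the start of the episode above 0.04 m or angle between bleach_bottle's own z axis and vertical above 0.5 rad).
It fails at once if the sink plug is shoved (over 40 mm) or knocked over (distance of sink_plug from where it was at the start of the episode above 0.04 m or angle between sink_plug's own z axis and vertical above 0.5 rad).
It fails at once if the spring clamp is shoved (over 40 mm) or knocked over (distance of spring_clamp from where it was at the start of the episode above 0.04 m or angle between spring_clamp's own z axis and vertical above 0.5 rad).
It fails at once if the bowl is shoved (over 40 mm) or knocked over (distance of green_bowl from where it was at the start of the episode above 0.04 m or angle between green_bowl's own z axis and vertical above 0.5 rad).
It fails at once if the glass bottle is shoved (over 40 mm) or knocked over (distance of glass_bottle from where it was at the start of the episode above 0.04 m or angle between glass_bottle's own z axis and vertical above 0.5 rad).
It also fails if it takes over 42 s, if anything falls off the work surface, if the arm or the gripper's body presses on something with over 40 N, if the wrist force passes 120 N, or if a joint passes its speed limit or range.

ROBOT

A 6-joint arm with a two-finger parallel gripper is mounted at the origin on the work surface. World frame = base frame: x ahead of the robot, y to its left, z up, the work surface at z = 0. Lengths are in m, angles in degrees, forces in N, time in s.
With the tool pointing down it reaches from about 0.15 to 0.775 m from the base axis. Payload 6.1 kg.
Tool frame: the origin (TCP) lies midway between the tips of the shut fingers; the grasp point (between the pads) lies r.grip_point_offset behind it (r.grip_point_offset is the distance from the TCP to the grasp point, in m); z points along the fingers, y is the line along which they close (so a half turn about z gives the same grasp; the last joint's range is limited). The gripper opens to 85 mm and grips with 20 to 120 N. Pads are 22 mm wide; open, the fingers measure 114 mm over their backs; the gripper's body (76 mm by 85 mm) begins 54 mm behind the grasp point. The pads swing forward as they close: fully open they stand 13 mm farther back than shut.
Start: joints at [-71.505, 7.208, -2.269, 80.523, 0, 90], TCP at [0.167, -0.498, 0.231] pointing down, gripper open.
Joint ranges: [-155.77, 155.77], [-54.66, 111.73], [-72.52, 77.12], [-102.08, 115.82], [-83.92, 84.16], [-180, 180]. Speed limits (degrees/s): [136.94, 136.94, 172.46, 180, 180, 180].

INTERFACE

Orientations are given as a 3x3 rotation matrix whose columns are the frame's x, y, z axes.
In Python, from cell import r, vision, close_job gives the robot as it stands. The module is installed in compiled form; this text tells all that it offers.
- The arm moves only by the tool play_rows, never from a script. Its argument "moves" is a list of rows, each a list of 7 numbers: the shift along the tool's x, y, z in mm, then the turn, a rotation vector about the tool's x, y, z in rad, then the finger opening in mm, from 0 to 85.4. A call has 1 to 10 rows; each row shifts and turns the commanded pose from where the row before left it, along the tool's axes as they then stand; what a row does not reach is not made up. A row lasts 1/12 s, in which the tool goes at most 41.7 mm and 7.16 degrees, less where a joint would pass 70% of its speed; a pose out of reach is approached as far as the arm can. A call is refused whole if a number of a shift passes 41.7 or a number of a turn 0.125, either way. A call with a gripper value outside its range is refused whole. The fingers move at their own pace and stop on an object; "squeeze" is the grip in N (left out, the last holds). Time passes only in rows, so rows that do not move let the fingers close. It gives the time, the measured TCP pose, the force, the opening and the grip force at its end, in the units of the state.
- r.state(): the state, without advancing time (a new reading comes with each control period).
- vision.read_camera(name): name is "scene" or "top"; returns a dict with "pixels" (400x640x3 uint8, blue, green, red), "mtx" (3x3 intrinsics, pixels), "world_to_cam" (4x4, takes a point from world to camera coordinates). Camera axes: x right, y down, z forward; pixel columns grow to the right and rows downward; lengths in m; the calibration is good to about 2 mm. A picture is of the moment at which its call begins. There is no depth.
- close_job(): hands the job in; it is judged then, once.
The state is a dict: "t": time; "qpos": joint angles; "joint_velocities": joint speeds; "tau": joint torques, N m; "tool_pos": TCP position; "tcp_rot": TCP orientation; "force": force on the tool from outside, world axes, zero at the start; "torque": the same for the moment, N m; "width": finger opening in m; "grasp_force": force on a finger pad.
Only numpy, scipy, OpenCV 4.12 (cv2) and the standard library are available. Lean on these libraries where they do the work, as an engineer would, in place of code of your own. Each camera call takes 0.05 s, during which the arm holds its last target. There are 200 camera calls.

## Working session

There is one attempt and no reset: what is moved stays moved. The work goes in short steps, Python scripts to look and compute and a tool call to move; the robot and the scene stay as the last step left them, time stands still between calls to the robot, and variables do not carry over. Pictures are saved under pics/ and viewed, at most 10 in all, crops included, and the job is handed in when it is done.

Besides the shell and the picture viewer there is one more tool, called after ">>>" as a command line: name --pt "numbers of a row" for each row, then --argument value for the rest. play_rows: Moves the arm, as the interface text tells. Its arguments: {"type":"object","properties":{"moves":{"type":"array","items":{"type":"array","items":{"type":"number"}}},"squeeze":{"type":"number"}},"required":["moves"]}

```bash
mkdir -p pics; cat > h.py <<'E'
import numpy as np, cv2
from cell import r, vision
def ray(c,u,v,z):
    K=c["mtx"];T=c["world_to_cam"];R=T[:3,:3];t=T[:3,3]
    o=-R.T@t; d=R.T@np.linalg.inv(K)@np.array([u,v,1.]); return o+d*(z-o[2])/d[2]
def proj(c,p):
    q=c["mtx"]@(c["world_to_cam"]@np.append(p,1))[:3]; return q[:2]/q[2]
E
python3 - <<'E'
from h import *
for n in("scene","top"):
    c=vision.read_camera(n); cv2.imwrite(f"pics/{n}0.png",c["pixels"]); T=c["world_to_cam"]; print(n,c["mtx"].round(1).tolist(),(-T[:3,:3].T@T[:3,3]).round(3),T[:3,:3].round(2).tolist())
s=r.state();print(s["tool_pos"],s["tcp_rot"],r.grip_point_offset,s["force"],s["t"])
E
```

```text
scene [[383.8, 0.0, 315.0], [0.0, 383.8, 195.8], [0.0, 0.0, 1.0]] [1.114 0.035 0.782] [[-0.03, 1.0, -0.02], [0.75, 0.01, -0.66], [-0.66, -0.03, -0.75]]
top [[506.1, 0.0, 319.2], [0.0, 506.1, 191.1], [0.0, 0.0, 1.0]] [0.439 0.025 1.467] [[-0.01, -1.0, 0.03], [-1.0, 0.01, -0.07], [0.07, -0.03, -1.0]]
[ 0.16642212 -0.49751994  0.23058973] [[ 9.48360266e-01  3.17194874e-01 -4.66315339e-04]
 [ 3.17195216e-01 -9.48359208e-01  1.41679355e-03]
 [ 7.16520416e-06 -1.49154370e-03 -9.99998888e-01]] 0.0187 [ 0.64539664  0.29757283 -0.58251586] 0.1
```

View pics/scene0.png

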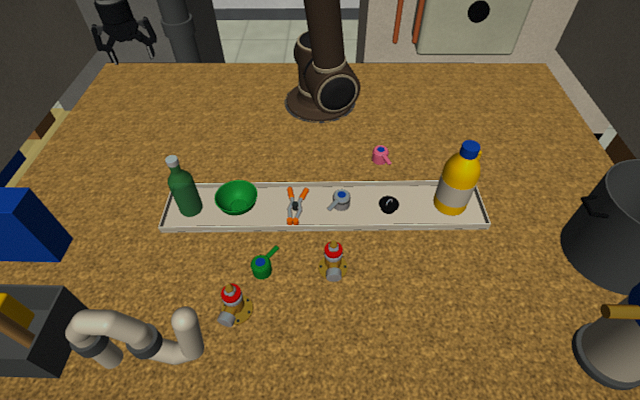

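View pics/top0.png

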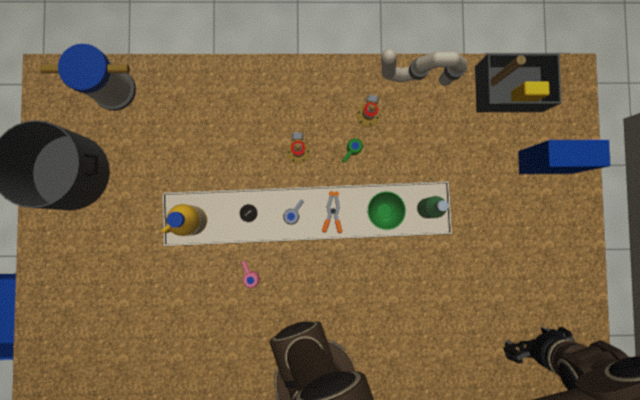

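Scene shows the chrome handle at (341,200) and valves at (333,255) and (232,300). Top shows the handle at (291,216), look-alikes in green (354,146) and pink (250,280), and valves at (298,147) and (370,108). The chrome one in the tray is the target. The robot's left is +y, which is image left in the top view, so the valve is the one at top (298,147). I'll enlarge both to confirm.

```bash
python3 - <<'E'
from h import *
a=cv2.imread("pics/top0.png")[125:235,250:370]; b=cv2.imread("pics/scene0.png")[170:290,290:400]
a=cv2.resize(a,(0,0),fx=5,fy=5,interpolation=2)[:,:400]; b=cv2.resize(b,(0,0),fx=5,fy=5,interpolation=2)[:550,:400]
cv2.imwrite("pics/crop.png",np.hstack([a,b]))
for n in("top","scene"):
    c=vision.read_camera(n); p=c["pixels"]; hsv=cv2.cvtColor(p,cv2.COLOR_BGR2HSV)
    for nm,lo,hi in(("blue",(100,120,60),(130,255,255)),("red",(0,180,120),(6,255,255))):
        m=cv2.inRange(hsv,lo,hi); k,l,st,ce=cv2.connectedComponentsWithStats(m)
        for i in range(1,k):
            if 8<st[i,4]<400: print(n,nm,st[i].tolist(),ce[i].round(1), ray(c,*ce[i],0.044 if nm=="blue" else .075).round(4))
E
```

```text
top blue [352, 142, 7, 7, 39] [354.9 145.1] [ 0.6682 -0.1149  0.044 ]
top blue [167, 213, 17, 14, 183] [174.9 219.3] [0.4625 0.391  0.044 ]
top blue [287, 213, 8, 7, 43] [290.6 216. ] [0.4686 0.0688 0.044 ]
top blue [247, 277, 7, 7, 32] [249.9 279.8] [0.2929 0.1825 0.044 ]
top red [364, 103, 14, 13, 83] [370.5 109.5] [ 0.7634 -0.1571  0.075 ]
top red [291, 141, 14, 14, 88] [297.6 148.2] [0.6556 0.0474 0.075 ]
scene blue [461, 140, 19, 19, 288] [469.8 149.2] [0.2906 0.4323 0.044 ]
scene blue [377, 147, 7, 5, 26] [380.3 149.1] [0.2937 0.181  0.044 ]
scene blue [338, 191, 8, 7, 43] [341.3 194. ] [0.4653 0.0686 0.044 ]
scene blue [256, 258, 9, 8, 62] [259.9 261.5] [ 0.6687 -0.1146  0.044 ]
scene red [325, 243, 18, 15, 133] [333.1 251.5] [0.6589 0.0473 0.075 ]
scene red [221, 284, 20, 19, 166] [230.9 294.8] [ 0.7654 -0.1567  0.075 ]
```

View pics/crop.png

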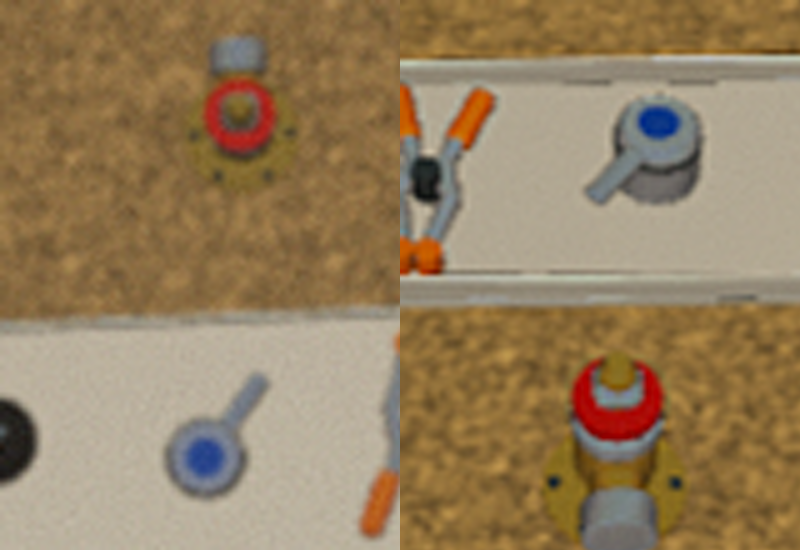

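The crop confirms both: a plain chrome handle with its lever about 36° right of ahead, and the valve with its bare brass spindle. Measured positions are handle at about (0.467, 0.069) and valve at about (0.657, 0.047), both within reach. Moving over the handle.

>>> play_rows --pt "27 -26 0 0 0 0 85" --pt "27 -26 0 0 0 0 85" --pt "27 -26 0 0 0 0 85" --pt "27 -26 0 0 0 0 85" --pt "27 -26 0 0 0 0 85" --pt "27 -26 0 0 0 0 85" --pt "27 -26 0 0 0 0 85" --pt "27 -26 0 0 0 0 85" --pt "27 -26 0 0 0 0 85" --pt "27 -26 0 0 0 0 85"

```text
t: 1.03
tool_pos: [0.3404, -0.1639, 0.2314]
tcp_rot: [[0.948, 0.317, 0.001], [0.317, -0.948, -0.0], [0.0, 0.0, -1.0]]
force: [1.1, -0.3, -0.4]
width: 0.0851
grasp_force: 0.0
```

>>> play_rows --pt "27 -26 0 0 0 0 85" --pt "27 -26 0 0 0 0 85" --pt "27 -26 0 0 0 0 85" --pt "27 -26 0 0 0 0 85" --pt "27 -26 0 0 0 0 85" --pt "27 -26 0 0 0 0 85" --pt "30 -26 0 0 0 0 85" --pt "0 0 0 0 0 -0.12 85" --pt "0 0 0 0 0 -0.12 85" --pt "0 0 0 0 0 -0.12 85"

```text
t: 1.87
tool_pos: [0.4645, 0.0689, 0.2308]
tcp_rot: [[0.771, 0.637, -0.001], [0.637, -0.771, -0.0], [-0.001, -0.001, -1.0]]
force: [-0.0, 0.5, -0.7]
width: 0.0849
grasp_force: 0.0
```

>>> play_rows --pt "0 0 0 0 0 -0.12 85" --pt "0 0 0 0 0 -0.12 85" --pt "0 0 0 0 0 -0.12 85" --pt "0 0 0 0 0 -0.12 85" --pt "0 0 0 0 0 -0.12 85" --pt "0 0 0 0 0 -0.12 85" --pt "0 0 0 0 0 -0.12 85" --pt "0 0 0 0 0 -0.12 85" --pt "0 0 0 0 0 -0.12 85" --pt "0 0 0 0 0 -0.12 85"

```text
t: 2.7
tool_pos: [0.4643, 0.0678, 0.2311]
tcp_rot: [[-0.313, 0.95, -0.0], [0.95, 0.313, -0.0], [0.0, -0.0, -1.0]]
force: [0.1, 0.9, 0.2]
width: 0.0853
grasp_force: 0.0
```

>>> play_rows --pt "0 0 0 0 0 -0.12 85" --pt "0 0 0 0 0 -0.12 85" --pt "0 0 0 0 0 -0.12 85" --pt "0 0 0 0 0 -0.12 85" --pt "0 0 0 0 0 -0.12 85" --pt "0 0 0 0 0 0 85" --pt "0 0 0 0 0 0 85"

```text
t: 3.28
tool_pos: [0.4644, 0.0678, 0.2312]
tcp_rot: [[-0.789, 0.615, -0.0], [0.615, 0.789, -0.0], [0.0, -0.0, -1.0]]
force: [0.0, 0.3, -0.2]
width: 0.085
grasp_force: 0.0
```

>>> play_rows --pt "-1.4 2.3 30 0 0 0 85" --pt "0 0 36 0 0 0 85" --pt "0 0 36 0 0 0 85" --pt "0 0 36 0 0 0 85" --pt "0 0 30 0 0 0 85" --pt "0 0 20 0 0 0 85" --pt "0 0 16 0 0 0 85" --pt "0 0 10 0 0 0 85" --pt "0 0 5 0 0 0 85" --pt "0 0 0 0 0 0 85"

```text
t: 4.12
tool_pos: [0.4665, 0.0687, 0.0116]
tcp_rot: [[-0.79, 0.613, -0.001], [0.613, 0.79, -0.0], [0.001, -0.001, -1.0]]
force: [-0.5, -0.2, 0.0]
width: 0.085
grasp_force: 0.0
```

>>> play_rows --pt "0 0 0 0 0 0 40" --pt "0 0 0 0 0 0 30" --pt "0 0 0 0 0 0 30" --pt "0 0 0 0 0 0 30" --pt "0 0 0 0 0 0 30" --pt "0 0 0 0 0 0 30" --pt "0 0 0 0 0 0 30" --pt "0 0 0 0 0 0 30" --squeeze 60

```text
t: 4.78
tool_pos: [0.468, 0.0689, 0.0137]
tcp_rot: [[-0.791, 0.612, 0.002], [0.612, 0.791, 0.0], [-0.002, 0.002, -1.0]]
force: [-1.0, -0.1, 5.9]
width: 0.0439
grasp_force: 60.8
```

>>> play_rows --pt "0 0 -5 0 0 0 30" --pt "0 0 -15 0 0 0 30" --pt "0 0 -25 0 0 0 30" --pt "0 0 -30 0 0 0 30" --pt "0 0 -30 0 0 0 30" --pt "0 0 -30 0 0 0 30" --pt "0 0 -15 0 0 0 30" --pt "0 0 0 0 0 0 30" --pt "0 0 0 0 0 0 30"

```text
t: 5.53
tool_pos: [0.4674, 0.0689, 0.1628]
tcp_rot: [[-0.791, 0.612, 0.002], [0.612, 0.791, 0.0], [-0.001, 0.001, -1.0]]
force: [0.1, 1.4, -2.8]
width: 0.0437
grasp_force: 61.4
```

```bash
python3 - <<'E'
from h import *
c=vision.read_camera("scene"); s=r.state(); u,v=proj(c,s["tool_pos"]).round().astype(int); print(u,v,s["tool_pos"],s["force"])
u=min(max(u,60),580);v=min(max(v,50),350)
cv2.imwrite("pics/g.png",cv2.resize(c["pixels"][v-50:v+50,u-60:u+60],(0,0),fx=6,fy=6,interpolation=2))
for n in("top","scene"):
    c=vision.read_camera(n); hsv=cv2.cvtColor(c["pixels"],cv2.COLOR_BGR2HSV)
    m=cv2.inRange(hsv,(0,180,120),(6,255,255)); k,l,st,ce=cv2.connectedComponentsWithStats(m)
    for i in range(1,k):
        if st[i,4]>60:
            # ring outer extents by hull min circle
            pts=np.argwhere(l==i)[:,::-1].astype(np.float32); (x,y),R=cv2.minEnclosingCircle(pts)
            print(n,(x,y),R,ray(c,x,y,.0805).round(4),ray(c,x,y,.075).round(4))
E
```

```text
343 161 [0.46663195 0.06875641 0.16158431] [-1.18633123  0.56840447 -2.27896396]
top (370.5, 109.0) 6.946321964263916 [ 0.7636 -0.1564  0.0805] [ 0.7649 -0.1571  0.075 ]
top (297.5, 147.8333282470703) 6.85170316696167 [0.6557 0.0475 0.0805] [0.6566 0.0476 0.075 ]
scene (332.78125, 249.0) 8.781350135803223 [0.6561 0.0466 0.0805] [0.6525 0.0467 0.075 ]
scene (230.5, 292.5) 10.12432861328125 [ 0.7632 -0.1569  0.0805] [ 0.7605 -0.1584  0.075 ]
```

View pics/g.png

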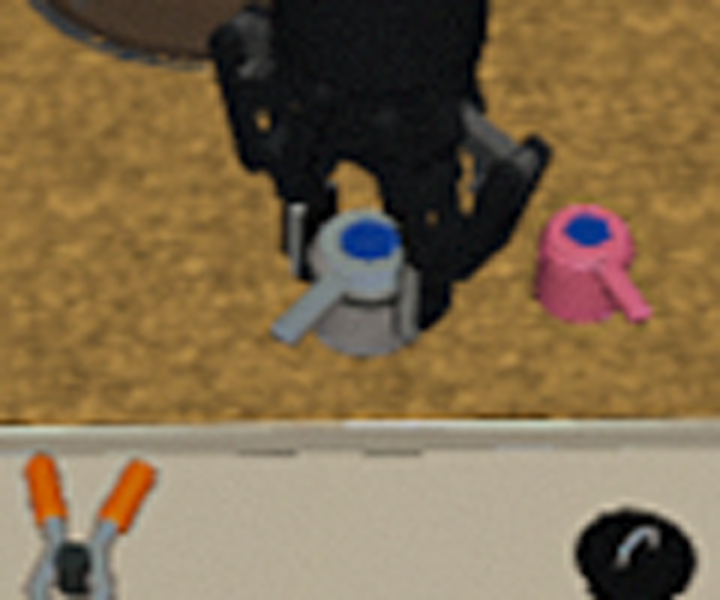

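The handle is held upright in the fingers, blue dot at about (345,151) in the scene view. Carrying it over the valve.

>>> play_rows --pt "-10 6 0 0 0 0 30" --pt "-20 12 0 0 0 0 30" --pt "-25 15 0 0 0 0 30" --pt "-25 15 0 0 0 0 30" --pt "-25 15 0 0 0 0 30" --pt "-25 15 0 0 0 0 30" --pt "-20 12 0 0 0 0 30" --pt "-13 8.7 0 0 0 0 30" --pt "0 0 0 0 0 0 30" --pt "0 0 0 0 0 0 30"

```text
t: 6.52
tool_pos: [0.6566, 0.0468, 0.1599]
tcp_rot: [[-0.79, 0.612, -0.003], [0.612, 0.79, -0.0], [0.002, -0.002, -1.0]]
force: [-0.8, 0.0, -1.9]
width: 0.0437
grasp_force: 61.5
```

```bash
cat > look.py <<'E'
from h import *
import sys
c=vision.read_camera("scene"); s=r.state(); tp=s["tool_pos"]; R=s["tcp_rot"]; print(tp,s["force"],s["qpos"].round(0) if hasattr(s["qpos"],'round') else s["qpos"])
hsv=cv2.cvtColor(c["pixels"],cv2.COLOR_BGR2HSV); u,v=proj(c,tp)
m=cv2.inRange(hsv,(100,120,50),(130,255,255)); k,l,st,ce=cv2.connectedComponentsWithStats(m)
for i in range(1,k):
    if st[i,4]>8 and np.hypot(*(ce[i]-(u,v)))<60:
        p=ray(c,*ce[i],tp[2]+.031); print("dot",ce[i],st[i],p,"tool-frame off mm",(R.T@(p-tp)*1e3).round(1))
big=cv2.resize(c["pixels"][190:290,270:400],(0,0),fx=6,fy=6,interpolation=2)
def cir(z,rad,cx,cy,col):
    pts=[((proj(c,[cx+rad*np.cos(a),cy+rad*np.sin(a),z])-(270,190)+.5)*6).astype(int) for a in np.linspace(0,6.3,40)]
    cv2.polylines(big,[np.array(pts)],False,col,1)
zu=tp[2]-.009
for z in(zu,zu+.04): cir(z,.0225,tp[0],tp[1],(255,255,0))
cir(.0805,.02,.656,.047,(0,255,0)); cir(.106,.005,.656,.047,(0,255,0)); cir(0,.034,.656,.047,(0,255,0))
cv2.imwrite(sys.argv[1],big)
E
python3 look.py pics/v1.png
```

```text
[0.65590197 0.04693538 0.16057184] [-0.14549798 -0.10404876 -1.66958441] [ 4. 22.  8. 76.  0. 42.]
dot [333.66666667 218.11594203] [329 214  11   9  69] [0.65778071 0.04626502 0.19157184] tool-frame off mm [ -1.8   0.6 -31. ]
```

View pics/v1.png

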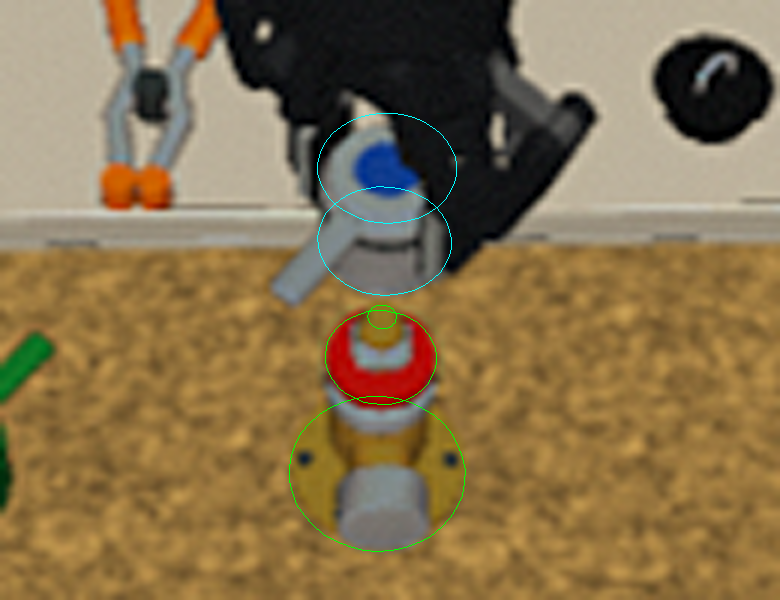

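The hub sits over the valve: predicted circles match the collar (381,357 in the crop), the base and the dot to within about 1–2 mm. Descending until the spindle tip just enters the bore.

>>> play_rows --pt "0 0 8 0 0 0 30" --pt "0 0 12 0 0 0 30" --pt "0 0 10 0 0 0 30" --pt "0 0 6 0 0 0 30" --pt "0 0 5 0 0 0 30" --pt "0 0 4 0 0 0 30" --pt "0 0 3 0 0 0 30" --pt "0 0 2 0 0 0 30" --pt "0 0 2 0 0 0 30" --pt "0 0 0 0 0 0 30" --squeeze 80

```text
t: 7.4
tool_pos: [0.6563, 0.0471, 0.1101]
tcp_rot: [[-0.791, 0.612, -0.0], [0.612, 0.791, 0.0], [0.0, -0.0, -1.0]]
force: [0.5, 0.5, -2.2]
width: 0.0436
grasp_force: 82.6
```

```bash
python3 look.py pics/v2.png
```

```text
[0.65632515 0.04709014 0.11033509] [ 0.31669262 -0.12062839 -2.35838777] [ 4. 23.  3. 70.  0. 42.]
dot [333.15517241 232.70689655] [329 228  10   9  58] [0.65648762 0.04622794 0.14133509] tool-frame off mm [ -0.7  -0.6 -31. ]
```

View pics/v2.png

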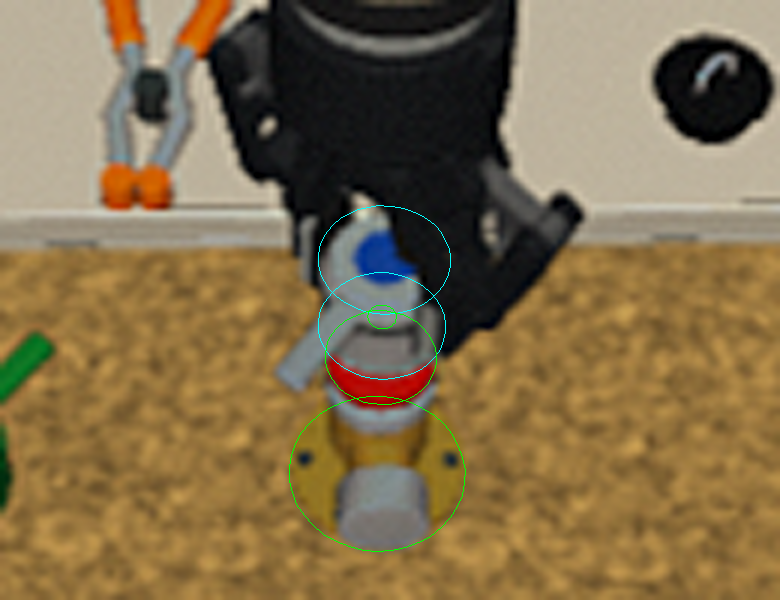

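The hub is centred over the collar and there is no side force, so the tip is in the bore. Pressing on in small steps.

>>> play_rows --pt "0 0 2 0 0 0 30" --pt "0 0 2 0 0 0 30" --pt "0 0 2 0 0 0 30" --pt "0 0 0 0 0 0 30"

```text
t: 7.78
tool_pos: [0.6561, 0.047, 0.1038]
tcp_rot: [[-0.791, 0.612, -0.001], [0.612, 0.791, -0.0], [0.0, -0.001, -1.0]]
force: [-0.8, -1.2, -1.8]
width: 0.0437
grasp_force: 82.8
```

>>> play_rows --pt "0 0 2 0 0 0 30" --pt "0 0 2 0 0 0 30" --pt "0 0 0 0 0 0 30"

```text
t: 8.03
tool_pos: [0.6563, 0.0467, 0.1018]
tcp_rot: [[-0.791, 0.612, 0.001], [0.612, 0.791, -0.001], [-0.001, 0.0, -1.0]]
force: [-3.0, -1.6, 8.1]
width: 0.0439
grasp_force: 83.6
```

>>> play_rows --pt "0 0 2 0 0 0 30" --pt "0 0 2 0 0 0 30" --pt "0 0 0 0 0 0 30"

```text
t: 8.28
tool_pos: [0.6561, 0.0467, 0.0983]
tcp_rot: [[-0.791, 0.612, 0.001], [0.612, 0.791, -0.001], [-0.002, 0.0, -1.0]]
force: [-4.3, -1.4, 7.1]
width: 0.0438
grasp_force: 83.6
```

>>> play_rows --pt "0 0 2 0 0 0 30" --pt "0 0 2 0 0 0 30" --pt "0 0 0 0 0 0 30"

```text
t: 8.53
tool_pos: [0.6555, 0.0467, 0.0907]
tcp_rot: [[-0.791, 0.612, -0.002], [0.612, 0.791, -0.001], [0.001, -0.002, -1.0]]
force: [-0.7, -1.6, -9.6]
width: 0.0438
grasp_force: 82.7
```

>>> play_rows --pt "0 0 2 0 0 0 30" --pt "0 0 2 0 0 0 30" --pt "0 0 0 0 0 0 30"

```text
t: 8.78
tool_pos: [0.6564, 0.0472, 0.0885]
tcp_rot: [[-0.791, 0.612, 0.0], [0.612, 0.791, 0.0], [-0.0, 0.0, -1.0]]
force: [-2.1, -0.4, 2.4]
width: 0.0432
grasp_force: 84.0
```

>>> play_rows --pt "0 0 1.5 0 0 0 30" --pt "0 0 0 0 0 0 30" --pt "0 0 0 0 0 0 30"

```text
t: 9.03
tool_pos: [0.6567, 0.0472, 0.0876]
tcp_rot: [[-0.791, 0.612, 0.001], [0.612, 0.791, 0.0], [-0.001, 0.001, -1.0]]
force: [-1.9, -0.9, 5.3]
width: 0.0437
grasp_force: 84.2
```

>>> play_rows --pt "0 0 1.5 0 0 0 30" --pt "0 0 0 0 0 0 30" --pt "0 0 0 0 0 0 30"

```text
t: 9.28
tool_pos: [0.6568, 0.0472, 0.0863]
tcp_rot: [[-0.791, 0.612, 0.002], [0.612, 0.791, 0.0], [-0.001, 0.001, -1.0]]
force: [-3.1, -0.9, 7.0]
width: 0.0432
grasp_force: 84.5
```

>>> play_rows --pt "0 0 1.5 0 0 0 30" --pt "0 0 0 0 0 0 30" --pt "0 0 0 0 0 0 30"

```text
t: 9.53
tool_pos: [0.6568, 0.0472, 0.0854]
tcp_rot: [[-0.791, 0.612, 0.002], [0.612, 0.791, 0.0], [-0.001, 0.001, -1.0]]
force: [-3.3, -0.9, 9.5]
width: 0.0433
grasp_force: 84.9
```

>>> play_rows --pt "0 0 1.5 0 0 0 30" --pt "0 0 0 0 0 0 30" --pt "0 0 0 0 0 0 30"

```text
t: 9.78
tool_pos: [0.6568, 0.0472, 0.0852]
tcp_rot: [[-0.791, 0.612, 0.003], [0.612, 0.791, 0.0], [-0.002, 0.002, -1.0]]
force: [-7.2, -0.6, 16.7]
width: 0.0436
grasp_force: 85.5
```

The push has jumped to about 18 N with no further travel, so the collar is at its stop. Letting it settle, then one check.

>>> play_rows --pt "0 0 0 0 0 0 30" --pt "0 0 0 0 0 0 30" --pt "0 0 0 0 0 0 30" --pt "0 0 0 0 0 0 30" --pt "0 0 0 0 0 0 30" --pt "0 0 0 0 0 0 30"

```text
t: 10.28
tool_pos: [0.6568, 0.0472, 0.0852]
tcp_rot: [[-0.791, 0.612, 0.003], [0.612, 0.791, 0.0], [-0.002, 0.002, -1.0]]
force: [-7.7, -0.0, 15.5]
width: 0.0434
grasp_force: 85.5
```

```bash
python3 look.py pics/v3.png
```

```text
[0.65684937 0.04720174 0.08517175] [-5.6563108  -0.09173021 15.51631159] [ 4. 23.  0. 67.  0. 42.]
dot [332.96296296 240.        ] [329 236  10   8  54] [0.65713309 0.04630733 0.11617175] tool-frame off mm [ -0.8  -0.5 -31. ]
```

View pics/v3.png

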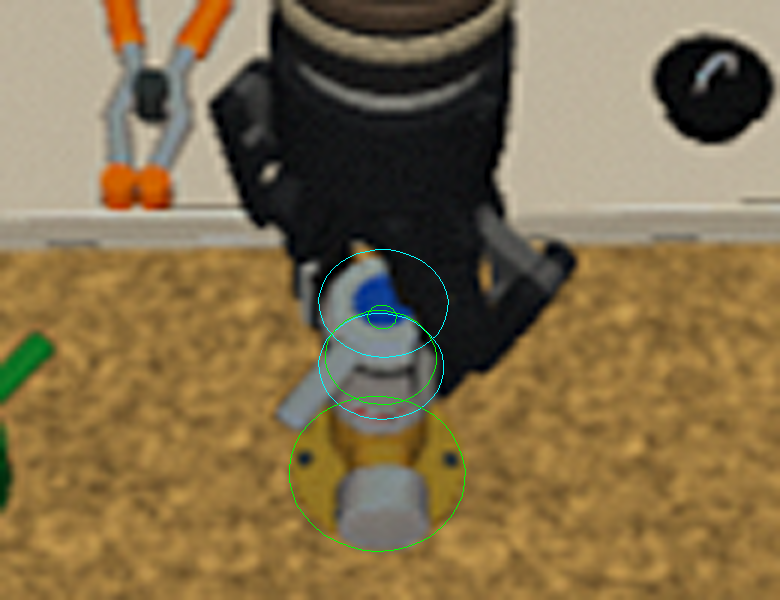

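The handle sits down over the collar, which is almost hidden (a trace of red at (385,410)). It is upright and the push is holding steady. Handing in.

```bash
python3 -c "
from cell import close_job
print(close_job())"
```

```text
the job is handed in; nothing more can be done
None
```

The chrome handle is clicked onto the left-hand valve's spindle and the job is handed in at about 10.4 s, with the gripper still holding it and pushing down at about 15 N, which by force and travel puts the red collar at its stop; the hand-in returned no verdict.

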